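# Fit the blue drill plate over the jig's two pins

### The job

A wood block lies ready in the drilling jig. Pick up the blue drill plate by its handle bar, lower it level onto the jig so that both tapered pins come up through its two large holes together, and leave it lying flat and fully down on the jig's end blocks. Hold it until both pins have entered the holes rather than dropping it on, and leave the orange plate where it lies.

Things in the scene. Friction and masses are not known exactly. Their poses are not given: they have to be found in the camera images.
- blue_plate_grip (a point): centre of the black handle bar of the blue drill plate (loose, 0.4 kg, 176 (x) x 80 (y) x 10 mm; 29 mm through holes at x = +58 and -58 mm). Bar 70 mm along x, 18 wide along y, 20 tall, 18 mm above the plate on two posts; this point is 38 mm above the plate's underside, over its centre. z up. Grip across the 18 mm, closing along y. Half a turn makes no difference.
- jig_seat (a point): drilling jig, fixed: dark foot 190 (x) x 96 (y) x 12 mm, two grey end blocks 56 x 80 mm, a wood block lying across between them (2 mm lower). This point: midway between the pins, at the end blocks' tops, 44 mm above the worktop; x from pin to pin, z up. With the plate fully down its handle centre is 38 mm above this point and its x along this x (either way round).
- jig_pin (a point): foot of one of the jig's two steel pins, at x = +58 mm from the point midway between them, on the top of its end block; the other stands at x = -58 mm. A pin is 26 mm thick for its lowest 8 mm, then tapers to a 5 mm wide tip 36 mm above the end block. Axes as the jig's.
- orange_plate_grip (a point): centre of the black handle bar of the orange plate (loose, belongs to another jig, to be left alone): 150 (x) x 70 (y) x 10 mm with two small holes of 14 mm and the same handle bar; this point is 38 mm above the worktop. Axes as for the blue plate.

How it is judged (in metres and radians):
On the way, in this order (a step that is already met when the one before it is completed fails the run):
1. the blue plate is lifted clear of the worktop (handle centre more than 90 mm up) (height (world z) of blue_plate_grip above 0.09 m), for 0.2 s.
2. the blue plate, still between the fingers, is down over both pins: handle under 66 mm above the end blocks, within 12 mm of the middle, within 10 degrees of level and of the line of the pins (z of blue_plate_grip in the frame of jig_seat below 0.066 m and horizontal distance between blue_plate_grip and jig_seat below 0.012 m and angle between blue_plate_grip's own z axis and vertical below 0.175 rad and angle between the x axis of blue_plate_grip and the x axis of jig_seat, either way round below 0.175 rad and distance between the grasp point and blue_plate_grip below 0.05 m and contact force between the fingers and anything else above 0.5 N), for 0.1 s.
At the end, for the whole second after the job is handed in: The blue plate lies flat on both end blocks with a pin through each hole: handle centre 34 to 42 mm above the end blocks and within 10 mm of the middle between the pins, plate within 3.4 degrees of level and within 10 degrees of the line of the pins (z of blue_plate_grip in the frame of jig_seat between 0.034 and 0.042 m and horizontal distance between blue_plate_grip and jig_seat below 0.01 m and angle between blue_plate_grip's own z axis and vertical below 0.06 rad and angle between the x axis of blue_plate_grip and the x axis of jig_seat, either way round below 0.175 rad); the robot touches nothing.
It fails at once if the orange plate is moved more than 30 mm (distance of orange_plate_grip from where it was at the start of the episode above 0.03 m).
It also fails if it takes over 45 s, if anything falls off the work surface, if the arm or the gripper's body presses on something with over 40 N, if the wrist force passes 120 N, or if a joint passes its speed limit or range.

### The arm

A 6-joint arm with a two-finger parallel gripper is mounted at the origin on a cart in front of the work surface, level with it; the furniture and walls round the work are solid. World frame = base frame: x ahead of the robot, y to its left, z up, the work surface at z = 0. Lengths are in mm, angles in degrees, forces in N, time in s.
With the tool pointing down it reaches from about 350 to 850 mm from the base axis. Payload 8.1 kg.
Tool frame: the origin (TCP) lies midway between the tips of the shut fingers; the grasp point (between the pads) lies 19 mm behind it; z points along the fingers, y is the line along which they close (so a half turn about z gives the same grasp; the last joint's range is limited). The gripper opens to 85 mm and grips with 20 to 120 N. Pads are 22 mm wide; open, the fingers measure 114 mm over their backs; the gripper's body (76 mm by 85 mm) begins 54 mm behind the grasp point. The pads swing forward as they close: fully open they stand 13 mm farther back than shut.
Start: joints at [71.482, 7.471, 85.268, -0, 87.261, -4.893], TCP at [141.317, 583.125, 197.892] pointing down, gripper open.
Joint ranges: [-169.43, 169.43], [-51.17, 129.36], [1.28, 143.12], [-76.62, 256.62], [0, 156.53], [-152.29, 152.29]. Speed limits (degrees/s): [136.94, 136.94, 159.86, 180, 180, 180].

### API

Orientations are given as [roll, pitch, yaw] about the fixed x, y, z axes, in that order (R = Rz(yaw) Ry(pitch) Rx(roll)).
In Python, from bench import sense, snapshot, camera_params, hand_in, masks_of, pinpoint gives the robot as it stands.
- The arm moves only by the tool step_arm, never from a script. Its argument "targets" is a list of rows, each an object with "angular": the turn, a rotation vector about the tool's x, y, z scaled (see below), a list of three; "dp": the shift along the tool's x, y, z scaled (see below), a list of three; "fingers": the closure, from 0 (fully open) to 1 (shut). A call has exactly 8 rows; each row is the pose to reach, as a shift and turn from the pose commanded when the call began, along the tool's axes at that moment, turning the shorter way round; what a row does not reach only later rows make up. The controller multiplies each number of a shift by 0.2 m and each number of a turn by 180 degrees. A row lasts 1/8 s, in which the tool goes at most 62.5 mm and 10.7 degrees, less where a joint would pass 70% of its speed; a pose out of reach is approached as far as the arm can. A call with a number of a shift or a turn outside -1 to 1 is refused whole. A call with a gripper value outside its range is refused whole. The fingers move at their own pace and stop on an object; "newtons" is the grip in N (left out, the last holds). Time passes only in rows, so rows that repeat a pose let the fingers close, or fill a call up. It gives the time, the measured TCP pose, the force, the opening and the grip force at its end, in the units of the state.
- sense(): the state, without advancing time (a new reading comes with each control period).
- snapshot(name): name is "scene" or "top" or "wrist"; returns the picture (480x640x3 uint8, blue, green, red); there is no depth.
- camera_params(name): a dict with "vfov" (degrees; the focal length in pixels is half the picture's height over the tangent of half this angle, whatever the lens; pixels are square), "cx", "cy" (the principal point, pixels), "D" ([k1, k2, p1, p2, k3] as OpenCV has them; the pictures are not rectified), "R" (3x3) and "t" (3): a world point X has camera coordinates R X + t. Camera axes: x right, y down, z forward; pixel columns grow to the right and rows downward; lengths in mm; the calibration is good to about 2 mm. A picture is of the moment at which its call begins: read the wrist's pose just before it. camera_params takes no time and is no camera call; for the wrist camera it gives the pose at the moment of the call.
- hand_in(): hands the job in; it is judged then, once.
Trained networks look in the newest picture that a camera, given by its name, has taken for a name from the list of things; names that differ only in an ending like _2 or _b are one class to them, and where a whole thing is asked for, a point or a joint stands for the part that bears it (a point fixed in the world has none). Each returns a list of dicts, best first, with "conf" (0 to 1); they miss things now and then, are a little off and sometimes report something else, mostly with a low value. They report only what shows in the picture. A call takes as long as a camera call.
- masks_of(camera, label): "pixels" (480x640 bool, what is visible of it) and "at" ([column, row] in pixels, amid what is visible of it).
- pinpoint(camera, label): "at" ([column, row] in pixels: a listed point, or the origin of a listed thing).
The state is a dict: "time": time; "joint_pos": joint angles; "qd": joint speeds; "joint_efforts": joint torques, N m; "tool_pos": TCP position; "tcp_rot": TCP orientation; "ft_force": force on the tool from outside, world axes, zero at the start; "wrist_torque": the same for the moment, N m; "finger_gap": finger opening in mm; "grip_force": force on a finger pad.
Only numpy, scipy, OpenCV 4.12 (cv2) and the standard library are available. Lean on these libraries where they do the work, as an engineer would, in place of code of your own. Each camera call takes 0.05 s, during which the arm holds its last target. There are 200 camera calls.

## Working session

There is one attempt and no reset: what is moved stays moved. The work goes in short steps, Python scripts to look and compute and a tool call to move; the robot and the scene stay as the last step left them, time stands still between calls to the robot, and variables do not carry over. Pictures are saved under pics/ and viewed, at most 12 in all, crops included, and the job is handed in when it is done.

Besides the shell and the picture viewer there is one more tool, called after "Request:" as name(argument=value, ...) on one line, values as JSON. step_arm: Moves the arm, as the interface text tells. Its arguments: {"type":"object","properties":{"targets":{"type":"array","items":{"type":"object","properties":{"angular":{"type":"array","items":{"type":"number","minimum":-1,"maximum":1}},"dp":{"type":"array","items":{"type":"number","minimum":-1,"maximum":1}},"fingers":{"type":"number"}}}},"newtons":{"type":"number"}},"required":["targets"]}

```bash
mkdir -p pics; cat > h.py <<'E'
import numpy as np, cv2
from bench import *
def K(p):
    f=240/np.tan(np.radians(p['vfov'])/2); return np.array([[f,0,p['cx']],[0,f,p['cy']],[0,0,1]])
def ray(p,uv):
    u=cv2.undistortPoints(np.array([[uv]],float),K(p),np.array(p['D'],float))[0,0]
    R=np.array(p['R']);t=np.array(p['t']); return -R.T@t, R.T@np.array([u[0],u[1],1])
def atz(p,uv,z):
    o,d=ray(p,uv); return o+d*(z-o[2])/d[2]
def proj(p,X):
    R=np.array(p['R']); return cv2.projectPoints(np.array(X,float).reshape(-1,1,3),cv2.Rodrigues(R)[0],np.array(p['t'],float),K(p),np.array(p['D'],float))[0][:,0]
def tri(rays):
    A=np.zeros((3,3));b=np.zeros(3)
    for o,d in rays:
        d=d/np.linalg.norm(d);M=np.eye(3)-np.outer(d,d);A+=M;b+=M@o
    return np.linalg.solve(A,b)
E
python3 - <<'E'
from h import *
s=sense();print(s['tool_pos'],s['tcp_rot'],s['finger_gap'])
ims=[];
Z={'blue_plate_grip':38,'jig_seat':44,'jig_pin':44,'orange_plate_grip':38}
for c in ['scene','top','wrist']:
    im=snapshot(c);p=camera_params(c);print(c,'cam pos',np.round(ray(p,(320,240))[0]))
    cv2.imwrite(f'pics/{c}0.png',im)
    for l in Z:
        for q in pinpoint(c,l)[:3]:
            print(c,l,round(q['conf'],2),np.round(q['at']),np.round(atz(p,q['at'],Z[l])))
    ims.append(im)
cv2.imwrite('pics/st.png',cv2.resize(np.vstack(ims[:2]),(600,900))[:,:])
E
```

```text
[141.10477912 582.54893039 196.81058228] [-1.79892896e+02 -8.82418461e-03  1.66376152e+02] 85.58089625709587
scene cam pos [-566. -523.  834.]
scene blue_plate_grip 0.95 [454. 301.] [ 504. -327.   38.]
scene jig_seat 0.9 [341. 242.] [605.   9.  44.]
scene jig_seat 0.69 [329. 235.] [623.  53.  44.]
scene jig_pin 0.57 [330. 234.] [629.  54.  44.]
top cam pos [ 158.   25. 1768.]
top blue_plate_grip 0.64 [432. 249.] [ 505. -327.   38.]
top jig_seat 0.81 [322. 221.] [612. -13.  44.]
top jig_pin 0.69 [300. 216.] [631.  48.  44.]
top orange_plate_grip 0.56 [189. 277.] [475. 382.  38.]
wrist cam pos [ 76. 599. 375.]
```

View pics/top0.png

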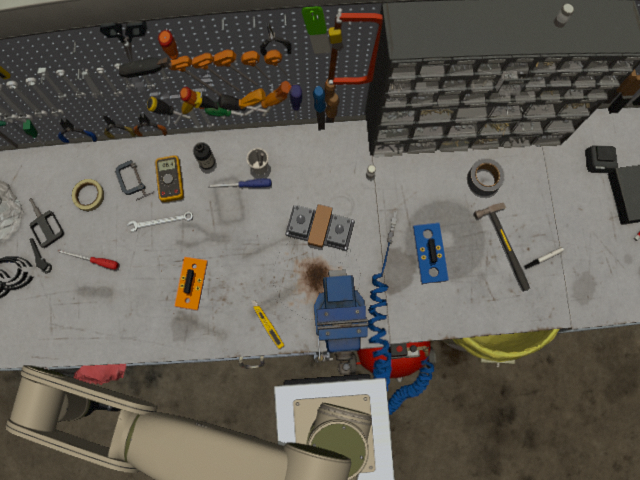

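View pics/scene0.png

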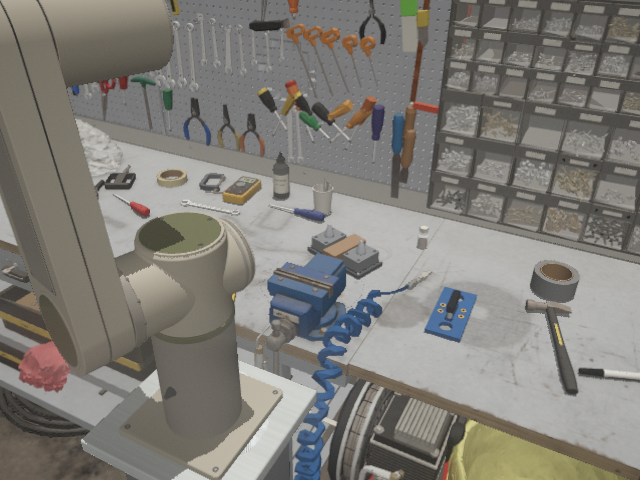

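The top view shows the blue plate at about (431,252) with its long axis nearly along image rows. The jig is at (320,227), orange plate at (190,283), and a tall vise at (340,310) is the obstacle. The scene view agrees: blue plate at (452,312), jig at (345,248).

```bash
cat >> h.py <<'E'
from scipy.spatial.transform import Rotation as Ro
def yawdown(y): return Ro.from_euler('xyz',[180,0,y],degrees=True)
def plan(pos,yaw,s=None):
    s=s or sense(); R0=Ro.from_euler('xyz',s['tcp_rot'],degrees=True)
    d=R0.inv().apply(np.array(pos)-s['tool_pos'])/200; a=(R0.inv()*yawdown(yaw)).as_rotvec()/np.pi
    return np.round(d,4),np.round(a,4)
def axis_of(p,mask,z):
    m=mask.astype(np.uint8);c=max(cv2.findContours(m,0,2)[0],key=cv2.contourArea)[:,0]
    P=np.array([atz(p,q,z)[:2] for q in c],np.float32)
    return P
E
python3 - <<'E'
from h import *
p=camera_params('top');snapshot('top')
for l,z in (('blue_plate_grip',10),('jig_seat',44),('orange_plate_grip',10)):
    for m in masks_of('top',l)[:2]:
        P=axis_of(p,m['pixels'],z); print(l,m['conf'],cv2.minAreaRect(P))
s=sense();print(plan((300,480,300),0))
E
```

```text
blue_plate_grip 0.68 ((501.29962158203125, -328.66162109375), (178.988525390625, 84.3244857788086), 1.0006437301635742)
jig_seat 0.88 ((599.6432495117188, -7.7344970703125), (188.15411376953125, 126.89958953857422), 71.85364532470703)
orange_plate_grip 0.73 ((461.3964538574219, 384.6645812988281), (73.42643737792969, 149.6187286376953), 76.7118911743164)
(array([-0.8924, -0.3142, -0.5105]), array([0.    , 0.    , 0.9243]))
```

Request:
step_arm(targets=[{"dp": [0,0,-0.4],"angular": [0,0,0],"fingers": 0},{"dp": [0,0,-0.4],"angular": [0,0,0],"fingers": 0},{"dp": [-0.9,-0.4,-0.5],"angular": [0,0,0.5],"fingers": 0},{"dp": [-0.9,-0.4,-0.5],"angular": [0,0,0.5],"fingers": 0},{"dp": [-0.9,-0.4,-0.5],"angular": [0,0,0.5],"fingers": 0},{"dp": [-0.9,-0.4,-0.5],"angular": [0,0,0.5],"fingers": 0},{"dp": [-0.9,-0.4,-0.5],"angular": [0,0,0.5],"fingers": 0},{"dp": [-0.9,-0.4,-0.5],"angular": [0,0,0.5],"fingers": 0}])

```text
time: 1.95
tool_pos: [297.8, 462.7, 297.9]
tcp_rot: [180.0, -0.0, 101.5]
ft_force: [-0.2, -0.2, -0.1]
finger_gap: 85.5
grip_force: 0.0
```

Request:
step_arm(targets=[{"dp": [-1,0.55,0],"angular": [0,0,0.4],"fingers": 0},{"dp": [-1,0.55,0],"angular": [0,0,0.4],"fingers": 0},{"dp": [-1,0.55,0],"angular": [0,0,0.4],"fingers": 0},{"dp": [-1,0.55,0],"angular": [0,0,0.4],"fingers": 0},{"dp": [-1,0.55,0],"angular": [0,0,0.4],"fingers": 0},{"dp": [-1,0.55,0],"angular": [0,0,0.4],"fingers": 0},{"dp": [-1,0.55,0],"angular": [0,0,0.4],"fingers": 0},{"dp": [-1,0.55,0],"angular": [0,0,0.4],"fingers": 0}])

```text
time: 2.95
tool_pos: [446.4, 290.0, 297.8]
tcp_rot: [180.0, 0.0, 30.0]
ft_force: [-0.0, -0.5, 1.0]
finger_gap: 85.3
grip_force: 0.0
```

```bash
python3 -c "
from h import *
print(sense()['joint_pos']);print(plan((500,60,300),1))"
```

```text
[ 2.74870685e+01 -4.18274096e+00  8.68245915e+01 -3.27353371e-04
  9.73583058e+01  8.75272817e+01]
(array([-0.3419,  1.13  , -0.011 ]), array([0.    , 0.    , 0.1609]))
```

Request:
step_arm(targets=[{"dp": [-0.27,1,0],"angular": [0,0,0.16],"fingers": 0},{"dp": [-0.27,1,0],"angular": [0,0,0.16],"fingers": 0},{"dp": [-0.27,1,0],"angular": [0,0,0.16],"fingers": 0},{"dp": [-0.27,1,0],"angular": [0,0,0.16],"fingers": 0},{"dp": [-0.27,1,0],"angular": [0,0,0.16],"fingers": 0},{"dp": [-0.27,1,0],"angular": [0,0,0.16],"fingers": 0},{"dp": [-0.27,1,0],"angular": [0,0,0.16],"fingers": 0},{"dp": [-0.27,1,0],"angular": [0,0,0.16],"fingers": 0}])

```text
time: 3.95
tool_pos: [499.1, 90.6, 297.9]
tcp_rot: [-180.0, -0.0, 1.2]
ft_force: [-0.6, -0.5, 0.5]
finger_gap: 85.3
grip_force: 0.0
```

Request:
step_arm(targets=[{"dp": [0,1,0],"angular": [0,0,0],"fingers": 0},{"dp": [0,1,0],"angular": [0,0,0],"fingers": 0},{"dp": [0,1,0],"angular": [0,0,0],"fingers": 0},{"dp": [0,1,0],"angular": [0,0,0],"fingers": 0},{"dp": [0,1,0],"angular": [0,0,0],"fingers": 0},{"dp": [0,1,0],"angular": [0,0,0],"fingers": 0},{"dp": [0,1,0],"angular": [0,0,0],"fingers": 0},{"dp": [0,1,0],"angular": [0,0,0],"fingers": 0}])

```text
time: 4.95
tool_pos: [503.3, -109.2, 298.0]
tcp_rot: [-180.0, -0.0, 1.2]
ft_force: [0.0, 0.4, 0.0]
finger_gap: 85.4
grip_force: 0.0
```

```bash
python3 - <<'E'
from h import *
p=camera_params('wrist');im=snapshot('wrist');cv2.imwrite('pics/w1.png',im);print(ray(p,(320,240)))
for l,z in (('jig_seat',44),('jig_pin',44),('blue_plate_grip',38)):
    for q in pinpoint('wrist',l)[:3]: print(l,q['conf'],np.round(q['at']),np.round(atz(p,q['at'],z),1))
print(plan((501,-328,250),1))
E
```

```text
(array([ 572.36726145, -108.05053884,  474.90972687]), array([-0.25617062, -0.00577051, -0.96670417]))
jig_seat 0.81 [228. 109.] [606.2  -4.9  44. ]
jig_pin 0.85 [179.  94.] [620.5  47.8  44. ]
blue_plate_grip 0.56 [500. 205.] [ 504.9 -327.    38. ]
(array([-0.0328,  1.0898,  0.2397]), array([ 0.    , -0.    ,  0.0008]))
```

View pics/w1.png

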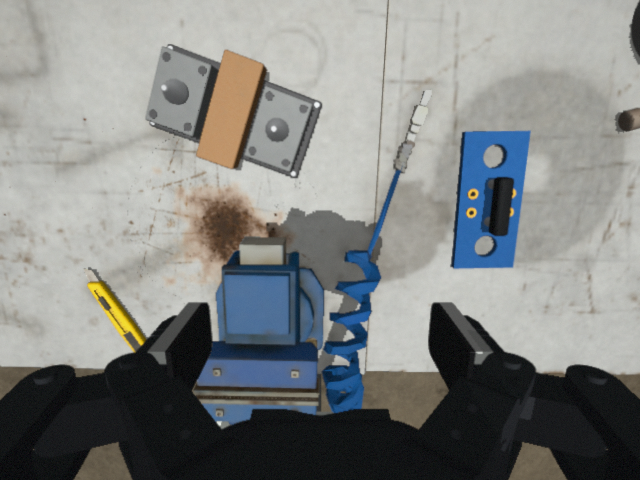

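The wrist view shows the jig with pins at about (175,92) and (278,130). The blue plate is at (490,200), with holes at (495,156) and (485,246) and the bar at (503,206). The hose fitting at (412,130) lies between them.

Request:
step_arm(targets=[{"dp": [-0.02,1,0.2],"angular": [0,0,0],"fingers": 0},{"dp": [-0.02,1,0.2],"angular": [0,0,0],"fingers": 0},{"dp": [-0.02,1,0.2],"angular": [0,0,0],"fingers": 0},{"dp": [-0.02,1,0.2],"angular": [0,0,0],"fingers": 0},{"dp": [-0.02,1,0.2],"angular": [0,0,0],"fingers": 0},{"dp": [-0.02,1,0.2],"angular": [0,0,0],"fingers": 0},{"dp": [-0.02,1,0.2],"angular": [0,0,0],"fingers": 0},{"dp": [-0.02,1,0.2],"angular": [0,0,0],"fingers": 0}])

```text
time: 6.15
tool_pos: [503.5, -309.3, 258.5]
tcp_rot: [180.0, -0.0, 1.2]
ft_force: [0.3, -0.4, -0.1]
finger_gap: 85.0
grip_force: 0.0
```

```bash
python3 - <<'E'
from h import *
import time
p=camera_params('wrist');im=snapshot('wrist')
q=pinpoint('wrist','blue_plate_grip')[0];print(q['conf'],q['at'],atz(p,q['at'],38))
m=masks_of('wrist','blue_plate_grip')[0]['pixels']
hsv=cv2.cvtColor(im,cv2.COLOR_BGR2HSV);b=((hsv[...,0]>100)&(hsv[...,0]<125)&(hsv[...,1]>120))
m=cv2.dilate(m.astype(np.uint8),np.ones((9,9)))>0
b=(b&m).astype(np.uint8)
cs,h=cv2.findContours(b,cv2.RETR_CCOMP,cv2.CHAIN_APPROX_NONE)
for c,hh in zip(cs,h[0]):
    if cv2.contourArea(c)<60: continue
    P=np.array([atz(p,x,10)[:2] for x in c[:,0]],np.float32)
    print('hole' if hh[3]>=0 else 'out',cv2.contourArea(c),cv2.minAreaRect(P))
# dark bar at z=48
d=((hsv[...,2]<70)&m).astype(np.uint8);c=max(cv2.findContours(d,0,1)[0],key=cv2.contourArea)[:,0]
print('bar@48',cv2.minAreaRect(np.array([atz(p,x,48)[:2] for x in c],np.float32)))
cv2.imwrite('pics/w2.png',im)
s=sense();print(s['tool_pos'],s['tcp_rot'],plan((501,-328,200),1))
E
```

```text
0.91 [337.0, 210.9] [ 500.84542362 -328.59571223   38.        ]
out 9884.0 ((503.6425476074219, -327.1200866699219), (175.5856170654297, 79.22124481201172), 2.400182008743286)
hole 147.5 ((491.93585205078125, -351.4176330566406), (15.544468879699707, 16.625337600708008), 1.2613272666931152)
hole 144.0 ((490.28521728515625, -303.7010803222656), (15.935561180114746, 16.031417846679688), 46.365543365478516)
hole 154.0 ((513.860107421875, -302.6891174316406), (16.27167510986328, 16.280094146728516), 1.2379751205444336)
hole 151.5 ((515.7826538085938, -350.54718017578125), (15.814356803894043, 16.227102279663086), 47.181182861328125)
hole 1455.5 ((484.3470458984375, -327.1009216308594), (103.69633483886719, 30.307720184326172), 2.3855485916137695)
hole 577.0 ((561.6600952148438, -324.44744873046875), (30.106962203979492, 29.78270721435547), 46.95939254760742)
bar@48 ((503.8400573730469, -326.17449951171875), (69.63194274902344, 18.134851455688477), 3.6463780403137207)
[ 503.27860609 -309.81252895  258.16514541] [ 1.79987896e+02 -1.68029184e-02  1.15821733e+00] (array([-0.0133,  0.0906,  0.2908]), array([ 0.0001, -0.0001,  0.0009]))
```

View pics/w2.png

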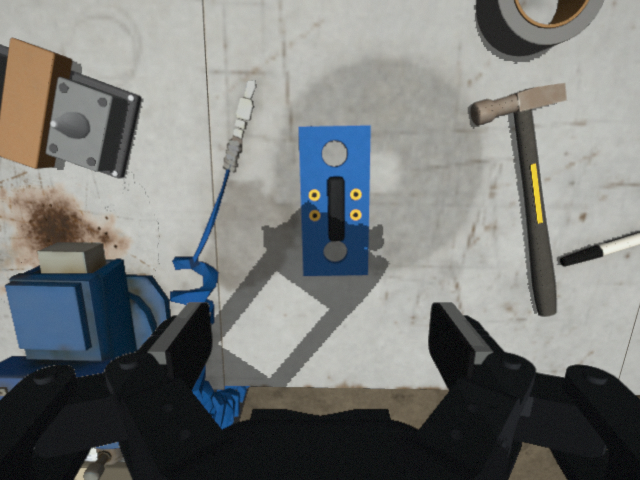

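The plate is clear: outline 176×79 mm, centre (503.6, -327), yaw 2.4°, bar 70×18. These all match the given sizes. I'll descend.

Request:
step_arm(targets=[{"dp": [0,0.086,0.2],"angular": [0,0,-0.007],"fingers": 0},{"dp": [0,0.086,0.4],"angular": [0,0,-0.007],"fingers": 0},{"dp": [0,0.086,0.6],"angular": [0,0,-0.007],"fingers": 0},{"dp": [0,0.086,0.8],"angular": [0,0,-0.007],"fingers": 0},{"dp": [0,0.086,0.9],"angular": [0,0,-0.007],"fingers": 0},{"dp": [0,0.086,0.95],"angular": [0,0,-0.007],"fingers": 0},{"dp": [0,0.086,0.95],"angular": [0,0,-0.007],"fingers": 0},{"dp": [0,0.086,0.95],"angular": [0,0,-0.007],"fingers": 0}])

```text
time: 7.3
tool_pos: [504.5, -328.3, 69.8]
tcp_rot: [179.9, -0.1, 2.4]
ft_force: [0.6, -0.4, -0.5]
finger_gap: 85.2
grip_force: 0.0
```

```bash
python3 -c "
from h import *
print(sense()['tool_pos'],plan((503.6,-327.1,21),2.4))"
```

```text
[ 504.49357985 -328.27584453   69.78910374] (array([-0.0047, -0.0065,  0.2439]), array([ 0.0006, -0.0007, -0.0001]))
```

Request:
step_arm(newtons=80, targets=[{"dp": [-0.005,-0.006,0.1],"angular": [0,0,0],"fingers": 0},{"dp": [-0.005,-0.006,0.2],"angular": [0,0,0],"fingers": 0},{"dp": [-0.005,-0.006,0.245],"angular": [0,0,0],"fingers": 0},{"dp": [-0.005,-0.006,0.245],"angular": [0,0,0],"fingers": 0.3},{"dp": [-0.005,-0.006,0.245],"angular": [0,0,0],"fingers": 0.6},{"dp": [-0.005,-0.006,0.245],"angular": [0,0,0],"fingers": 1},{"dp": [-0.005,-0.006,0.245],"angular": [0,0,0],"fingers": 1},{"dp": [-0.005,-0.006,0.245],"angular": [0,0,0],"fingers": 1}])

```text
time: 8.3
tool_pos: [502.5, -326.4, 19.2]
tcp_rot: [180.0, -0.0, 2.4]
ft_force: [-0.1, -0.2, -0.3]
finger_gap: -0.4
grip_force: 0.0
```

Request:
step_arm(targets=[{"dp": [0,0,0],"angular": [0,0,0],"fingers": 1},{"dp": [0,0,0],"angular": [0,0,0],"fingers": 1},{"dp": [0,0,-0.05],"angular": [0,0,0],"fingers": 1},{"dp": [0,0,-0.15],"angular": [0,0,0],"fingers": 1},{"dp": [0,0,-0.3],"angular": [0,0,0],"fingers": 1},{"dp": [0,0,-0.5],"angular": [0,0,0],"fingers": 1},{"dp": [0,0,-0.75],"angular": [0,0,0],"fingers": 1},{"dp": [0,0,-1],"angular": [0,0,0],"fingers": 1}])

```text
time: 9.3
tool_pos: [502.4, -326.3, 222.4]
tcp_rot: [179.9, -0.1, 2.4]
ft_force: [1.1, -0.6, 0.3]
finger_gap: -0.1
grip_force: 0.0
```

```bash
cat > look.py <<'E'
from h import *
# jig fit from wrist view w1 not stored w/ pose; plate in hand
s=sense();print(np.round(s['tool_pos'],1),np.round(s['tcp_rot'],2),s['finger_gap'],s['grip_force'],np.round(s['wrist_torque'],2))
im=snapshot('wrist');cv2.imwrite('pics/w3.png',im)
E
python3 look.py; python3 -c "
from h import *
print(plan((600,-150,220),72-0), plan((604,-6,220),72))"
```

```text
[ 502.4 -326.3  222.4] [ 1.7993e+02 -8.0000e-02  2.3800e+00] -0.13643833098642663 0.0 [0.   0.   0.03]
(array([ 0.511 , -0.8718,  0.0543]), array([ 0.0042, -0.0011, -0.3868])) (array([ 0.5609, -1.5903,  0.0488]), array([ 0.0042, -0.0011, -0.3868]))
```

View pics/w3.png

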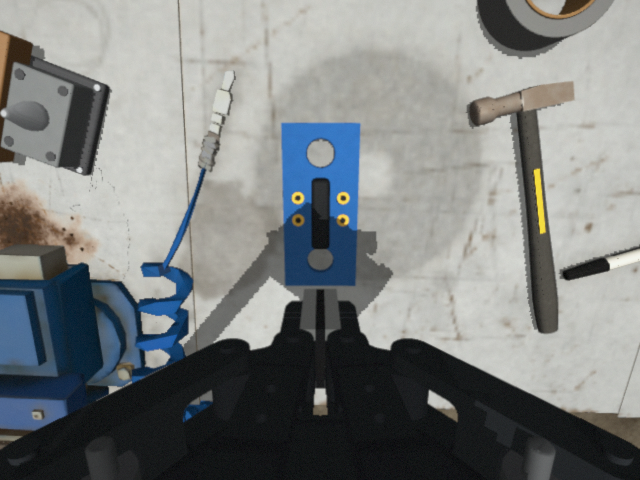

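The fingers shut on nothing: the plate still lies at (320,205) and the fingertips are at (320,290). I'll check the geometry before trying again.

```bash
cat > fit.py <<'E'
from h import *
def fitplate(im,p):
    hsv=cv2.cvtColor(im,cv2.COLOR_BGR2HSV)
    m=cv2.dilate(masks_of('wrist','blue_plate_grip')[0]['pixels'].astype(np.uint8),np.ones((9,9)))>0
    b=((hsv[...,0]>100)&(hsv[...,0]<125)&(hsv[...,1]>120)&m).astype(np.uint8)
    c=max(cv2.findContours(b,0,1)[0],key=cv2.contourArea)[:,0]
    d=((hsv[...,2]<70)&m).astype(np.uint8);e=max(cv2.findContours(d,0,1)[0],key=cv2.contourArea)[:,0]
    for n,z,c in(('plate',10,c),('bar',48,e)): print(n,cv2.minAreaRect(np.array([atz(p,x,z)[:2] for x in c],np.float32)))
E
python3 - <<'E'
from fit import *
s=sense();p=camera_params('wrist');im=snapshot('wrist')
print(s['time'],s['tool_pos'],s['joint_pos'])
print('tcp px',proj(p,[s['tool_pos'],[502,-326,38],[502,-326,48],[502,-326,10]]))
print('optical',ray(p,(320,240)))
fitplate(im,p)
for c in ('scene','top'):
    snapshot(c);q=pinpoint(c,'blue_plate_grip')[0];print(c,q['conf'],q['at'],proj(camera_params(c),[503.6,-327,38]))
    if c=='scene':r=[ray(camera_params(c),q['at'])]
    else: r.append(ray(camera_params(c),q['at']))
q=pinpoint('wrist','blue_plate_grip')[0];r.append(ray(p,q['at']));print(q['at'],tri(r),tri(r[::2]))
E
```

```text
9.35 [ 505.0185116  -328.36205738  231.30354391] [-3.79067808e+01  6.38372281e+00  8.29789619e+01 -1.27238536e-03
  8.99014503e+01  4.97148704e+01]
tcp px [[319.2271887  281.55810068]
 [315.5938163  217.12951493]
 [315.56243285 218.99544845]
 [315.6737097  212.38051559]]
optical (array([ 572.26271931, -324.40672085,  408.84925482]), array([-0.24639342, -0.01865572, -0.96907992]))
plate ((503.84832763671875, -327.0587158203125), (174.20187377929688, 79.18882751464844), 2.257882595062256)
bar ((504.2511901855469, -326.8482666015625), (68.91117095947266, 17.35479164123535), 2.287930965423584)Traceback (most recent call last):
  File "<stdin>", line 8, in <module>
IndexError: list index out of range
```

Request:
step_arm(targets=[{"dp": [0,0,0],"angular": [0,0,0],"fingers": 0},{"dp": [0,0,0],"angular": [0,0,0],"fingers": 0},{"dp": [0,0,0.2],"angular": [0,0,0],"fingers": 0},{"dp": [0,0,0.4],"angular": [0,0,0],"fingers": 0},{"dp": [0,0,0.6],"angular": [0,0,0],"fingers": 0},{"dp": [0,0,0.7],"angular": [0,0,0],"fingers": 0},{"dp": [0,0,0.75],"angular": [0,0,0],"fingers": 0},{"dp": [0,0,0.75],"angular": [0,0,0],"fingers": 0}])

```text
time: 10.55
tool_pos: [502.5, -326.5, 69.2]
tcp_rot: [180.0, -0.0, 2.4]
ft_force: [0.6, -0.3, 0.8]
finger_gap: 85.4
grip_force: 0.0
```

```bash
python3 - <<'E'
from fit import *
im=snapshot('wrist');sc=snapshot('scene')
s=sense();print(s['time'],s['tool_pos'],s['tcp_rot'],s['finger_gap']);p=camera_params('wrist')
try: fitplate(im,p)
except Exception as e: print(e)
print(proj(camera_params('scene'),[s['tool_pos'],[503.6,-327,48]]), 'wrist',proj(p,[s['tool_pos'],[503.6,-327,48]]))
q=[q for q in pinpoint('scene','blue_plate_grip')];print([(x['conf'],x['at']) for x in q])
a=cv2.resize(im,(400,300));b=cv2.resize(sc[200:380,360:600],(400,300))
cv2.imwrite('pics/w4.png',np.hstack([a,b]))
E
```

```text
10.65 [ 503.33191991 -327.09268916   70.62080198] [ 1.79906540e+02 -1.08414602e-01  2.37779919e+00] 85.31653172279103
plate ((503.84478759765625, -327.8071594238281), (176.93141174316406, 80.39596557617188), 2.1872427463531494)
bar ((505.52587890625, -327.708740234375), (71.1844253540039, 17.902099609375), 1.9487476348876953)
[[455.94521723 289.87757593]
 [454.62988755 297.8192209 ]] wrist [[319.21514507 281.5802998 ]
 [319.0843526  266.81863617]]
[(0.58, [454.9, 301.3])]
```

View pics/w4.png

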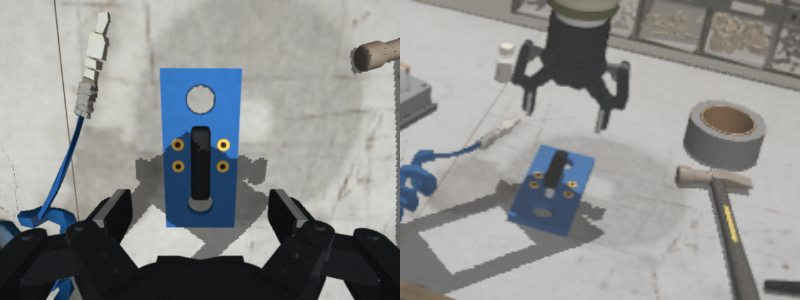

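The scene crop shows the open fingertips at scene pixels of about (437,269) and (481,278). The reported TCP projects to (456,290), so the fingers really sit about 30 mm higher than the tool pose says. I'll fit this offset from both cameras.

```bash
python3 - <<'E'
from h import *
from scipy.optimize import least_squares
s=sense();p=camera_params('wrist');ps=camera_params('scene')
R=Ro.from_euler('xyz',s['tcp_rot'],degrees=True);T=s['tool_pos']
W=lambda q:R.apply(np.array(q,float))+T
print('f',K(p)[0,0])
for o in (0,10,20,30,40):
    print(o,np.round(proj(p,[W([x,y,-13-o]) for x in(-11,11) for y in(-42.6,42.6)])).tolist(),
      np.round(proj(ps,[W([0,y,-13-o]) for y in (-50,50)])).tolist())
E
```

```text
f 366.58661185044025
0 [[232.0, 312.0], [406.0, 312.0], [229.0, 270.0], [409.0, 270.0]] [[435.0, 280.0], [479.0, 291.0]]
10 [[227.0, 322.0], [411.0, 322.0], [224.0, 277.0], [414.0, 277.0]] [[435.0, 276.0], [480.0, 287.0]]
20 [[222.0, 332.0], [416.0, 333.0], [218.0, 286.0], [420.0, 286.0]] [[436.0, 272.0], [480.0, 284.0]]
30 [[215.0, 345.0], [422.0, 345.0], [211.0, 295.0], [427.0, 295.0]] [[436.0, 269.0], [481.0, 280.0]]
40 [[208.0, 358.0], [429.0, 358.0], [203.0, 306.0], [434.0, 306.0]] [[437.0, 265.0], [482.0, 276.0]]
```

Both cameras agree that the real fingertips are about 35 mm behind the reported TCP, which also explains closing just above the bar. I'll go down to reported z≈-13; the open tips stay clear of the worktop whatever the offset is.

Request:
step_arm(newtons=80, targets=[{"dp": [0.004,0.002,0.1],"angular": [0,0,0],"fingers": 0},{"dp": [0.004,0.002,0.2],"angular": [0,0,0],"fingers": 0},{"dp": [0.004,0.002,0.3],"angular": [0,0,0],"fingers": 0},{"dp": [0.004,0.002,0.36],"angular": [0,0,0],"fingers": 0},{"dp": [0.004,0.002,0.4],"angular": [0,0,0],"fingers": 0},{"dp": [0.004,0.002,0.415],"angular": [0,0,0],"fingers": 0},{"dp": [0.004,0.002,0.415],"angular": [0,0,0],"fingers": 0},{"dp": [0.004,0.002,0.415],"angular": [0,0,0],"fingers": 0}])

```text
time: 11.75
tool_pos: [503.7, -327.1, -13.3]
tcp_rot: [180.0, -0.1, 2.4]
ft_force: [0.4, 0.6, 0.2]
finger_gap: 85.1
grip_force: 0.0
```

```bash
python3 - <<'E'
from fit import *
im=snapshot('wrist');sc=snapshot('scene');s=sense();print(s['tool_pos'],s['ft_force'])
a=cv2.resize(im,(400,300));b=cv2.resize(sc[230:350,380:540],(400,300))
cv2.imwrite('pics/w5.png',np.hstack([a,b]))
E
```

```text
[ 503.59406434 -327.02880802  -13.43014934] [ 0.07957852 -0.22438552  0.56804561]
```

View pics/w5.png

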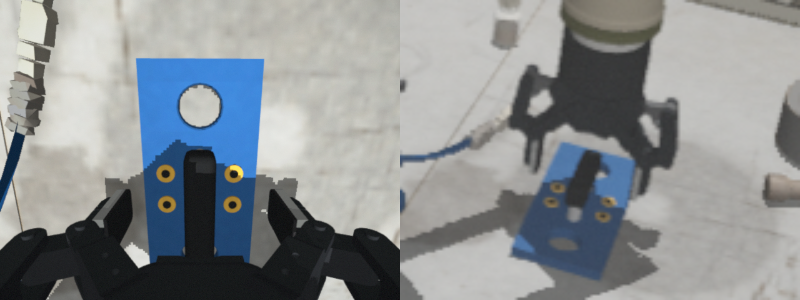

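The wrist view has the bar centred between the open fingers. In the scene view the tip midpoint is at about (455,301), which puts it at bar height, so I'll grip and lift.

Request:
step_arm(newtons=80, targets=[{"dp": [0,0,0.01],"angular": [0,0,0],"fingers": 0.4},{"dp": [0,0,0.01],"angular": [0,0,0],"fingers": 0.8},{"dp": [0,0,0.01],"angular": [0,0,0],"fingers": 1},{"dp": [0,0,0.01],"angular": [0,0,0],"fingers": 1},{"dp": [0,0,0.01],"angular": [0,0,0],"fingers": 1},{"dp": [0,0,0.01],"angular": [0,0,0],"fingers": 1},{"dp": [0,0,0.01],"angular": [0,0,0],"fingers": 1},{"dp": [0,0,0.01],"angular": [0,0,0],"fingers": 1}])

```text
time: 12.85
tool_pos: [503.3, -326.9, -15.9]
tcp_rot: [180.0, -0.0, 2.4]
ft_force: [-0.5, -0.8, 1.9]
finger_gap: 16.6
grip_force: 78.8
```

Request:
step_arm(targets=[{"dp": [0,0,-0.1],"angular": [0,0,0],"fingers": 1},{"dp": [0,0,-0.25],"angular": [0,0,0],"fingers": 1},{"dp": [0,0,-0.45],"angular": [0,0,0],"fingers": 1},{"dp": [0,0,-0.6],"angular": [0,0,0],"fingers": 1},{"dp": [0,0,-0.7],"angular": [0,0,0],"fingers": 1},{"dp": [0,0,-0.75],"angular": [0,0,0],"fingers": 1},{"dp": [0,0,-0.75],"angular": [0,0,0],"fingers": 1},{"dp": [0,0,-0.75],"angular": [0,0,0],"fingers": 1}])

```text
time: 13.85
tool_pos: [502.4, -326.1, 132.2]
tcp_rot: [-179.9, 0.1, 2.4]
ft_force: [-0.7, 0.1, -4.2]
finger_gap: 16.9
grip_force: 78.7
```

```bash
python3 - <<'E'
from fit import *
s=sense();p=camera_params('wrist');im=snapshot('wrist');cv2.imwrite('pics/w6.png',im)
print(s['tool_pos'],s['tcp_rot'],s['finger_gap'],s['wrist_torque'],s['ft_force'])
np.save('p6.npy',np.array([p],dtype=object),allow_pickle=True)
# where plate underside-plane should be: lift above table
z0=s['tool_pos'][2]+15.9
hsv=cv2.cvtColor(im,cv2.COLOR_BGR2HSV);b=((hsv[...,0]>100)&(hsv[...,0]<125)&(hsv[...,1]>120)).astype(np.uint8);b[:, :150]=0
cs,h=cv2.findContours(b,cv2.RETR_CCOMP,cv2.CHAIN_APPROX_NONE)
for c,hh in zip(cs,h[0]):
    if cv2.contourArea(c)>100:
        print(hh[3]>=0,cv2.contourArea(c),cv2.minAreaRect(np.array([atz(p,x,z0+10)[:2] for x in c[:,0]],np.float32)), cv2.boundingRect(c))
print(plan((530,-140,135),40,s))
for l in('jig_seat','jig_pin'):
    for q in pinpoint('wrist',l): print(l,q['conf'],q['at'],atz(p,q['at'],44))
E
```

```text
[ 502.38182992 -326.0530781   132.21795098] [-1.79902766e+02  1.14308487e-01  2.38011326e+00] 16.931540280374982 [ 0.04822768  0.04164463 -0.03234346] [-0.71984641  0.07324897 -4.17476155]
False 131.0 ((451.36590576171875, -314.7808532714844), (13.89075756072998, 4.364444732666016), 0.9567952752113342) (287, 386, 10, 25)
False 141.0 ((453.4031677246094, -342.4247741699219), (15.590715408325195, 4.361689567565918), 3.891423463821411) (344, 383, 10, 28)
False 216.5 ((489.30743408203125, -251.5652313232422), (4.558815956115723, 17.837379455566406), 85.04512023925781) (150, 304, 11, 36)
False 308.0 ((540.8887329101562, -257.0981140136719), (2.921945095062256, 31.814006805419922), 69.20830535888672) (150, 176, 23, 71)
False 38869.0 ((535.2449951171875, -325.08197021484375), (110.81622314453125, 80.11115264892578), 2.3246424198150635) (216, 91, 209, 257)
True 811.0 ((514.8970336914062, -350.1300964355469), (14.831707000732422, 14.155840873718262), 47.31337356567383) (359, 263, 34, 32)
True 821.5 ((512.9122924804688, -301.7533264160156), (14.469684600830078, 14.893967628479004), 47.52424621582031) (248, 262, 34, 33)
True 3886.0 ((561.3709106445312, -324.00445556640625), (28.176231384277344, 28.367633819580078), 2.4364688396453857) (285, 132, 71, 72)
(array([ 0.1766, -0.9238, -0.0127]), array([-0.0007,  0.0004, -0.209 ]))
```

Request:
step_arm(targets=[{"dp": [0.05,-0.15,-0.05],"angular": [0,0,-0.04],"fingers": 1},{"dp": [0.08,-0.35,-0.05],"angular": [0,0,-0.08],"fingers": 1},{"dp": [0.12,-0.6,-0.05],"angular": [0,0,-0.13],"fingers": 1},{"dp": [0.15,-0.8,-0.05],"angular": [0,0,-0.17],"fingers": 1},{"dp": [0.17,-0.9,-0.05],"angular": [0,0,-0.2],"fingers": 1},{"dp": [0.17,-0.92,-0.05],"angular": [0,0,-0.2],"fingers": 1},{"dp": [0.17,-0.92,-0.05],"angular": [0,0,-0.2],"fingers": 1},{"dp": [0.17,-0.92,-0.05],"angular": [0,0,-0.2],"fingers": 1}])

```text
time: 15.0
tool_pos: [529.3, -142.3, 143.8]
tcp_rot: [180.0, 0.0, 38.3]
ft_force: [-0.4, -0.4, -3.5]
finger_gap: 16.7
grip_force: 79.1
```

```bash
cat > jig.py <<'E'
from fit import *
s=sense();p=camera_params('wrist');im=snapshot('wrist');cv2.imwrite('pics/w7.png',im)
print(s['tool_pos'],s['tcp_rot'],s['finger_gap'],s['time'])
for l in('jig_seat','jig_pin'):
    for q in pinpoint('wrist',l): print(l,q['conf'],q['at'],atz(p,q['at'],44))
# reuse camera-in-tool to rebuild the pose of picture w1
R=Ro.from_euler('xyz',s['tcp_rot'],degrees=True).as_matrix()
A=np.array(p['R'])@R; b=np.array(p['R'])@s['tool_pos']+np.array(p['t'])
R1=yawdown(1.2).as_matrix();T1=np.array([503.3,-109.2,298.0])
p1=dict(p);p1['R']=A@R1.T;p1['t']=b-p1['R']@T1
print(ray(p1,(320,240)))
im1=cv2.imread('pics/w1.png')
from scipy.optimize import minimize
# silhouette of end-block corners in w1: show model
def model(x,y,a,P):
    c,s_=np.cos(np.radians(a)),np.sin(np.radians(a))
    return proj(P,[[x+c*u-s_*v,y+s_*u+c*v,z] for u,v,z in [(58,0,44),(-58,0,44),(58,0,80),(-58,0,80),(95,48,12),(95,-48,12),(-95,48,12),(-95,-48,12),(88,40,44),(88,-40,44),(-88,40,44),(-88,-40,44)]])
for n,I,P in(('a',im1,p1),('b',im,p)):
    m=model(605,-6,72,P);J=I.copy()
    for q in m: 
        if 0<=q[0]<640 and 0<=q[1]<480: cv2.circle(J,tuple(int(v) for v in np.round(q)),2,(0,0,255),1)
    lo=np.clip(m.min(0)-25,0,None).astype(int);hi=(m.max(0)+25).astype(int)
    C=J[lo[1]:hi[1],lo[0]:hi[0]];print(n,lo,C.shape)
    cv2.imwrite(f'pics/crop{n}.png',C)
a=cv2.imread('pics/cropa.png');b_=cv2.imread('pics/cropb.png')
a=cv2.resize(a,(400,int(400*a.shape[0]/a.shape[1])));b_=cv2.resize(b_,(400,int(400*b_.shape[0]/b_.shape[1])))
H=max(a.shape[0],b_.shape[0]);pad=lambda i:cv2.copyMakeBorder(i,0,H-i.shape[0],0,0,0)
cv2.imwrite('pics/both.png',np.hstack([pad(a),pad(b_)])[:600])
E
python3 jig.py
```

```text
[ 529.34840578 -142.34963732  143.75707467] [1.79997943e+02 1.99294316e-02 3.82639035e+01] 16.68828098553656 15.0
jig_seat 0.75 [224.6, 26.2] [603.5819909   -2.72178782  44.        ]
(array([ 572.00840622, -108.51718888,  474.87147248]), array([-0.25633508, -0.00594978, -0.96665949]))
a [117  16] (185, 231, 3)
b [73  0] (205, 311, 3)
```

View pics/both.png

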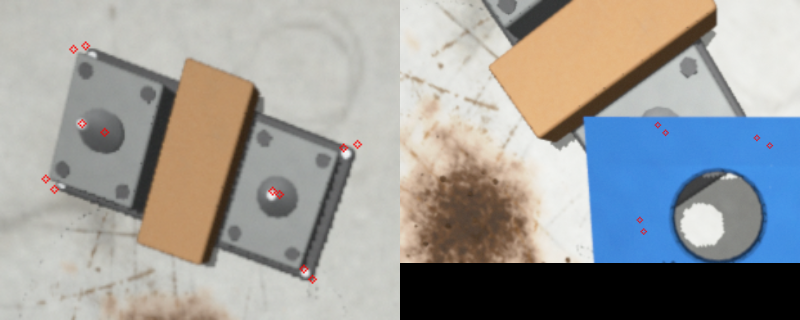

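The left panel is the earlier wrist view with the model overlaid at (605,-6), yaw 72°. The modelled tips and feet nearly coincide with the pins, at crop (82,124)/(103,131) and (273,193)/(278,197). I'll refine numerically.

```bash
cat >> jig.py <<'E'
E
python3 - <<'E'
from fit import *
s=sense();p=camera_params('wrist')
R=Ro.from_euler('xyz',s['tcp_rot'],degrees=True).as_matrix()
A=np.array(p['R'])@R; b=np.array(p['R'])@s['tool_pos']+np.array(p['t'])
p1=dict(p);p1['R']=A@yawdown(1.2).as_matrix().T;p1['t']=b-p1['R']@np.array([503.3,-109.2,298.0])
f=lambda q:np.array([117,16])+np.array(q)/1.7316
def show(n,a,c,z):
    a,c=atz(p1,f(a),z)[:2],atz(p1,f(c),z)[:2];d=a-c
    print(n,(a+c)/2,np.linalg.norm(d),np.degrees(np.arctan2(d[1],d[0])))
show('base',(103,130.5),(278,196.5),48)
show('tip',(82,124),(273,193),79)
show('wood side',(138,243),(187,60),42);show('wood R',(205,263),(258,85),42)
show('foot R',(350,150),(305,276),12)
print(plan((604.5,-5,143),74,s))
E
```

```text
base [603.93666536  -6.29608661] 116.0193955625335 71.05529669441304
tip [604.25959264  -6.23917016] 116.60981485911016 71.8422817418474
wood side [609.61637413  14.1352943 ] 117.65631210198131 161.36193897777514
wood R [596.77689307 -29.8614274 ] 116.36186048767856 161.30630123772787
foot R [574.79998373 -91.42813572] 91.1930253085231 -19.59052933080445
(array([ 0.7199, -0.3056,  0.0039]), array([-0.    ,  0.    , -0.1984]))
```

Request:
step_arm(targets=[{"dp": [0.1,-0.04,0],"angular": [0,0,-0.03],"fingers": 1},{"dp": [0.25,-0.1,0],"angular": [0,0,-0.07],"fingers": 1},{"dp": [0.4,-0.17,0],"angular": [0,0,-0.11],"fingers": 1},{"dp": [0.55,-0.24,0],"angular": [0,0,-0.15],"fingers": 1},{"dp": [0.65,-0.28,0],"angular": [0,0,-0.175],"fingers": 1},{"dp": [0.71,-0.301,0],"angular": [0,0,-0.1835],"fingers": 1},{"dp": [0.71,-0.301,0.05],"angular": [0,0,-0.1835],"fingers": 1},{"dp": [0.71,-0.301,0.05],"angular": [0,0,-0.1835],"fingers": 1}])

```text
time: 16.15
tool_pos: [602.1, -6.9, 132.0]
tcp_rot: [-179.8, 0.1, 71.3]
ft_force: [-0.0, 0.6, -3.8]
finger_gap: 17.0
grip_force: 79.0
```

```bash
cat > chk.py <<'E'
from fit import *
s=sense();p=camera_params('wrist');im=snapshot('wrist')
print(s['tool_pos'],s['tcp_rot'],s['finger_gap'],s['ft_force'],s['time'])
z0=s['tool_pos'][2]+15.9
hsv=cv2.cvtColor(im,cv2.COLOR_BGR2HSV);b=((hsv[...,0]>100)&(hsv[...,0]<125)&(hsv[...,1]>120)).astype(np.uint8)
cs,h=cv2.findContours(b,cv2.RETR_CCOMP,cv2.CHAIN_APPROX_NONE)
out=max(cs,key=cv2.contourArea);r=cv2.minAreaRect(np.array([atz(p,x,z0+10)[:2] for x in out[:,0]],np.float32));print('plate',r)
for c,hh in zip(cs,h[0]):
    if hh[3]>=0 and cv2.contourArea(c)>1500: print('hole',cv2.minAreaRect(np.array([atz(p,x,z0+10)[:2] for x in c[:,0]],np.float32)))
print('plan',plan((603.6,-7,s['tool_pos'][2]),71.3,s))
x,y,w,hh=cv2.boundingRect(out);cv2.imwrite('pics/w8.png',im)
E
python3 chk.py
```

```text
[602.08375692  -6.86778142 132.02567661] [-1.79834234e+02  6.25380502e-02  7.13027286e+01] 17.01960764255469 [-0.04755691  0.55874754 -3.77344934] 16.15
plate ((613.256591796875, 23.090686798095703), (110.81037902832031, 80.14436340332031), 71.22559356689453)
hole ((621.752685546875, 47.88928985595703), (28.071744918823242, 28.100933074951172), 25.86376953125)
plan (array([ 0.0018,  0.0074, -0.    ]), array([-0.0009,  0.0003,  0.    ]))
```

View pics/w8.png

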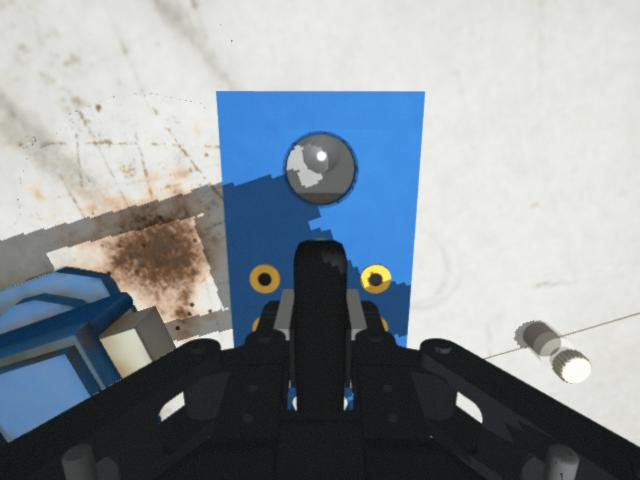

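The pin tip shows through the far hole at (321,156), near the hole centre at (321,168). I'll move down to just above the tips and check again.

Request:
step_arm(targets=[{"dp": [0.002,0.003,0.05],"angular": [0,0,0],"fingers": 1},{"dp": [0.002,0.003,0.12],"angular": [0,0,0],"fingers": 1},{"dp": [0.002,0.003,0.18],"angular": [0,0,0],"fingers": 1},{"dp": [0.002,0.003,0.23],"angular": [0,0,0],"fingers": 1},{"dp": [0.002,0.003,0.26],"angular": [0,0,0],"fingers": 1},{"dp": [0.002,0.003,0.28],"angular": [0,0,0],"fingers": 1},{"dp": [0.002,0.003,0.28],"angular": [0,0,0],"fingers": 1},{"dp": [0.002,0.003,0.28],"angular": [0,0,0],"fingers": 1}])

```text
time: 17.2
tool_pos: [604.6, -5.9, 78.5]
tcp_rot: [180.0, -0.0, 71.4]
ft_force: [-0.4, -0.2, -4.7]
finger_gap: 16.5
grip_force: 79.2
```

```bash
cat >> chk.py <<'E'
# bright pin highlight inside the hole -> tip at z=80
g=cv2.cvtColor(im,cv2.COLOR_BGR2GRAY)
c=[c for c,hh in zip(cs,h[0]) if hh[3]>=0 and cv2.contourArea(c)>1500][0]
M=np.zeros_like(g);cv2.drawContours(M,[c],-1,255,-1);M=cv2.erode(M,np.ones((5,5)))
k=cv2.connectedComponentsWithStats(((g>225)&(M>0)).astype(np.uint8))
for i in range(1,k[0]):
    if k[2][i,4]>5: print('bright',k[2][i],k[3][i],atz(p,k[3][i],80))
cv2.imwrite('pics/hole.png',cv2.resize(im[80:260,220:430],None,fx=3,fy=3))
E
python3 chk.py
```

```text
[604.56671218  -5.92401026  78.45690952] [ 1.79951169e+02 -1.10302341e-02  7.14069902e+01] 16.5362099407177 [-0.36623651 -0.15682553 -4.65675666] 17.2
plate ((615.6259155273438, 24.15270233154297), (110.64464569091797, 80.16707611083984), 71.36692810058594)
hole ((623.9382934570312, 48.707576751708984), (27.81566619873047, 28.368688583374023), 71.44499206542969)
plan (array([-0.0066, -0.0029, -0.    ]), array([ 0.0003, -0.0001,  0.0006]))
bright [312 158  11  12 102] [316.96078431 163.42156863] [622.89372215  49.94495174  80.        ]
```

View pics/hole.png

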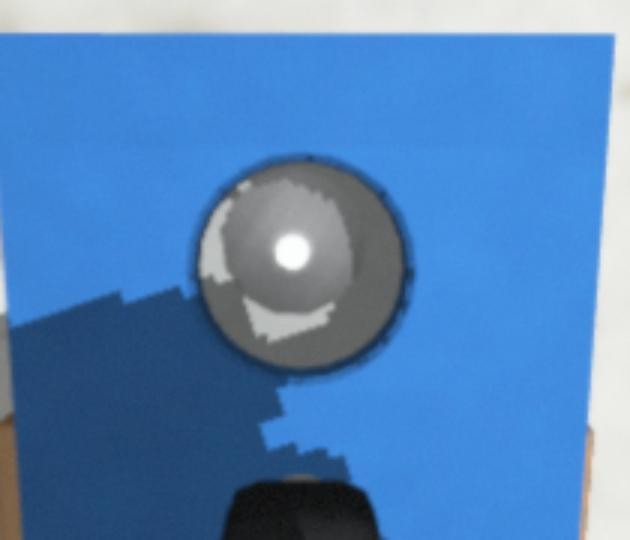

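The pin tip sits about 1.2 mm off the hole centre, well inside the taper. I'll correct this and lower slowly.

Request:
step_arm(targets=[{"dp": [0.0005,-0.006,0.01],"angular": [0,0,0],"fingers": 1},{"dp": [0.0005,-0.006,0.04],"angular": [0,0,0],"fingers": 1},{"dp": [0.0005,-0.006,0.07],"angular": [0,0,0],"fingers": 1},{"dp": [0.0005,-0.006,0.1],"angular": [0,0,0],"fingers": 1},{"dp": [0.0005,-0.006,0.13],"angular": [0,0,0],"fingers": 1},{"dp": [0.0005,-0.006,0.16],"angular": [0,0,0],"fingers": 1},{"dp": [0.0005,-0.006,0.18],"angular": [0,0,0],"fingers": 1},{"dp": [0.0005,-0.006,0.18],"angular": [0,0,0],"fingers": 1}])

```text
time: 18.25
tool_pos: [602.7, -5.4, 41.4]
tcp_rot: [-180.0, 0.0, 71.4]
ft_force: [0.8, -0.6, -3.9]
finger_gap: 16.8
grip_force: 79.2
```

```bash
python3 chk.py
```

```text
[602.7080494   -5.41675477  41.40034466] [-1.79954468e+02  1.23901661e-02  7.14069777e+01] 16.84886898896331 [ 0.77174271 -0.63591485 -3.87876607] 18.25
plate ((613.9054565429688, 24.692596435546875), (110.7176284790039, 80.32540130615234), 71.46669006347656)
hole ((622.1365356445312, 49.22756576538086), (27.818140029907227, 28.380674362182617), 71.44747161865234)
plan (array([-0.0061,  0.0068, -0.    ]), array([-0.0003,  0.0001,  0.0006]))
bright [315 162  14  14 156] [321.33974359 168.70512821] [622.91167956  49.93762174  80.        ]
```

Request:
step_arm(targets=[{"dp": [0.0,0.002,0.01],"angular": [0,0,0],"fingers": 1},{"dp": [0.0,0.003,0.02],"angular": [0,0,0],"fingers": 1},{"dp": [0.0,0.003,0.03],"angular": [0,0,0],"fingers": 1},{"dp": [0.0,0.003,0.04],"angular": [0,0,0],"fingers": 1},{"dp": [0.0,0.003,0.048],"angular": [0,0,0],"fingers": 1},{"dp": [0.0,0.003,0.055],"angular": [0,0,0],"fingers": 1},{"dp": [0.0,0.003,0.06],"angular": [0,0,0],"fingers": 1},{"dp": [0.0,0.003,0.06],"angular": [0,0,0],"fingers": 1}])

```text
time: 19.3
tool_pos: [603.5, -5.6, 29.8]
tcp_rot: [-180.0, 0.0, 71.4]
ft_force: [-1.0, -0.2, -4.8]
finger_gap: 17.1
grip_force: 79.2
```

Request:
step_arm(targets=[{"dp": [0,0,0.003],"angular": [0,0,0],"fingers": 1},{"dp": [0,0,0.006],"angular": [0,0,0],"fingers": 1},{"dp": [0,0,0.008],"angular": [0,0,0],"fingers": 1},{"dp": [0,0,0.01],"angular": [0,0,0],"fingers": 1},{"dp": [0,0,0.011],"angular": [0,0,0],"fingers": 1},{"dp": [0,0,0.012],"angular": [0,0,0],"fingers": 1},{"dp": [0,0,0.012],"angular": [0,0,0],"fingers": 1},{"dp": [0,0,0.012],"angular": [0,0,0],"fingers": 1}])

```text
time: 20.3
tool_pos: [603.6, -5.6, 28.1]
tcp_rot: [180.0, 0.0, 71.4]
ft_force: [-4.3, 0.6, 4.8]
finger_gap: 16.8
grip_force: 80.4
```

Contact came at z≈28, the expected seated height. I'll release.

Request:
step_arm(targets=[{"dp": [0,0,0.004],"angular": [0,0,0],"fingers": 1},{"dp": [0,0,0.004],"angular": [0,0,0],"fingers": 0.8},{"dp": [0,0,0.004],"angular": [0,0,0],"fingers": 0.5},{"dp": [0,0,0.004],"angular": [0,0,0],"fingers": 0.2},{"dp": [0,0,0.004],"angular": [0,0,0],"fingers": 0},{"dp": [0,0,0.004],"angular": [0,0,0],"fingers": 0},{"dp": [0,0,0.004],"angular": [0,0,0],"fingers": 0},{"dp": [0,0,0.004],"angular": [0,0,0],"fingers": 0}])

```text
time: 21.3
tool_pos: [603.6, -5.6, 26.7]
tcp_rot: [-180.0, 0.0, 71.4]
ft_force: [0.2, -0.5, -0.3]
finger_gap: 85.5
grip_force: 0.0
```

Request:
step_arm(targets=[{"dp": [0,0,-0.03],"angular": [0,0,0],"fingers": 0},{"dp": [0,0,-0.1],"angular": [0,0,0],"fingers": 0},{"dp": [0,0,-0.25],"angular": [0,0,0],"fingers": 0},{"dp": [0,0,-0.45],"angular": [0,0,0],"fingers": 0},{"dp": [0,0,-0.65],"angular": [0,0,0],"fingers": 0},{"dp": [0,0,-0.75],"angular": [0,0,0],"fingers": 0},{"dp": [0,0,-0.8],"angular": [0,0,0],"fingers": 0},{"dp": [0,0,-0.8],"angular": [0,0,0],"fingers": 0}])

```text
time: 22.3
tool_pos: [603.6, -5.6, 186.4]
tcp_rot: [-180.0, 0.0, 71.4]
ft_force: [-0.6, 0.2, 0.0]
finger_gap: 85.5
grip_force: 0.0
```

```bash
python3 - <<'E'
from fit import *
snapshot('wrist');s=sense();p=camera_params('wrist');im=snapshot('wrist');print(s['tool_pos'],s['finger_gap'],s['ft_force'])
hsv=cv2.cvtColor(im,cv2.COLOR_BGR2HSV);b=((hsv[...,0]>100)&(hsv[...,0]<125)&(hsv[...,1]>120)).astype(np.uint8)
m=cv2.dilate(masks_of('wrist','blue_plate_grip')[0]['pixels'].astype(np.uint8),np.ones((9,9)));b&=m
c=max(cv2.findContours(b,0,1)[0],key=cv2.contourArea)[:,0]
for z in (54,62): print(z,cv2.minAreaRect(np.array([atz(p,x,z)[:2] for x in c],np.float32)))
q=pinpoint('wrist','blue_plate_grip')[0];print(q['conf'],atz(p,q['at'],82))
cv2.imwrite('pics/end.png',im)
E
```

```text
[603.02338987  -5.55130523 185.35614532] 85.43303889771342 [ 0.6293526   0.07972075 -0.41659321]
54 ((604.536865234375, -6.663764953613281), (175.54615783691406, 80.47589874267578), 71.28602600097656)
62 ((605.09228515625, -4.9644317626953125), (170.9898223876953, 78.38712310791016), 71.2860107421875)
0.71 [604.87061097  -7.44346668  82.        ]
```

View pics/end.png

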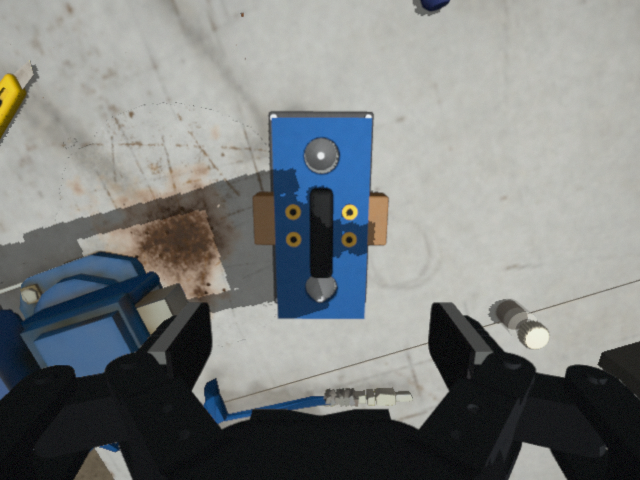

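The plate lies with both pins through its holes, at (321,155) and (321,288). Its outline fits 175.5×80.5 mm at the seated height, yaw 71.3°, and the arm is clear.

```bash
python3 -c "
from bench import *
print(hand_in())"
```

```text
the job is handed in; nothing more can be done
None
```

The blue plate is lying flat and fully down on the jig with both pins through its holes, the orange plate was left alone, and the job is handed in after one missed first grasp (hand-in returned no verdict).

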